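# Seat the microwell strip and hold the pipette ready over its first well

### The job

Set the loose microwell strip fully down into the empty slot of the dry-block incubator, its blue tab at the end with the blue dot, and let go of it. Then lift the micropipette off its stand, carry it upright over the bottles and the cup without disturbing them or touching the strip or incubator with it, and finish while still holding it: tip centred over the strip's first well (the one next to the blue tab), about 10 mm above the mouth, still and touching nothing but the gripper.

Things in the scene. Friction and masses are not known exactly. Their poses are not given: they have to be found in the camera images.
- strip_mid (a point): The loose white microwell strip: a bar 12 mm wide (x), 80 mm long (y), 18 mm high (z), about 20 g, with six open wells in a row and a blue finger tab at its +y end. It stands on the worktop, wells open upwards. Its lowest 6 mm taper to 10 mm wide and are 76 mm long. This point is its middle, 9 mm above its underside.
- first_well (a point): Centre of the mouth (9 mm across) of the strip's first well, the one next to the blue tab: on the strip's top face, 27.5 mm from its middle towards the tab (+y). The strip's axes.
- slot (a point): The empty slot in the incubator's aluminium block: 15 mm wide (x), 83 mm long (y), 10 mm deep. This point is the centre of its mouth, in the block's top face, 46 mm above the worktop. A seated strip stands 8 mm proud, its middle 1 mm below this point. A blue dot marks the slot's +y end. A like strip sits in the other slot, 46 mm to +x.
- pipette_tip (a point): The very end of the tip of the micropipette (272 mm long over its blue button, about 90 g), which hangs upright on its stand, tip down, 30 mm above the worktop. z points up the pipette, x to its finger hook and the stand's post. The handle's middle lies 10 mm to +y of the tip.
- pipette_grip (a point): Where to hold the micropipette: middle of the upper handle, 228 mm up from the tip, 14 mm under the handle's shoulder (the button rises 30 mm above that). The pipette's axes. The handle is 28 mm thick along y (upright, nearly flat sides: grip it along y), 26 mm along x. The finger hook sticks out to +x, 12 to 43 mm from this point.
- red_bottle: Leave alone: a white dropper bottle with a red cap and red band, 25 x 25 x 52 mm, standing upright among the work; origin at the centre of its underside.
- green_bottle: Leave alone: a white dropper bottle with a green cap and green band, 29 x 29 x 58 mm, standing upright among the work; origin at the centre of its underside.
- grey_bottle: Leave alone: a white dropper bottle with a white cap and grey band, 33 x 33 x 67 mm, standing upright among the work; origin at the centre of its underside.
- cup: Leave alone: a clear sample cup with pink contents and a white press lid, 59 x 59 x 45 mm, standing upright among the work; origin at the centre of its underside.
- incubator: The dry-block incubator, fixed: white housing 170 mm deep (x), 160 mm wide (y), 30 mm high, the aluminium block (104 x 114 mm) on top, display at the front (-x). Origin under its centre on the worktop; the slot lies 12 mm to -x of it.
- stand: The fixed pipette stand, grey, 260 mm high; origin on the worktop under the handle, x to its post (64 mm off). The pipette's hook hangs over a rest, its end turned down 6 mm behind it; lower, a prong stands on each side of the handle, open to -x. To take it: lift straight up 20 mm or more, then draw it 60 mm to the stand's -x before moving sideways.
Not all that is in view belongs to the job. There is more than one size of the part that bears strip_mid; the job needs the larger.

How it is judged:
By the outcome, as a careful person would: the job done as asked, in the order asked, and still so for the second after the job is handed in, while the arm keeps its last pose, push and grip.
It also fails if it takes over 67 s, if anything falls off the work surface, if the arm or the gripper's body presses on something with over 40 N, if the wrist force passes 120 N, or if a joint passes its speed limit or range.

### The arm

A 7-joint arm with a two-finger parallel gripper is mounted at the origin on a cart in front of the work surface, level with it; the furniture and walls round the work are solid. World frame = base frame: x ahead of the robot, y to its left, z up, the work surface at z = 0. Lengths are in mm, angles in rad, forces in N, time in s.
With the tool pointing down it reaches from about 400 to 875 mm from the base axis. Payload 4.4 kg.
Tool frame: the origin (TCP) lies on the centre line of the jaws, within the pads' length; the fingertips stand 11 mm ahead of it and the grasp point (between the pads) lies 8 mm behind it (ctrl.tips_ahead is the distance from the TCP to the fingertips, in mm); z points along the fingers, y is the line along which they close (so a half turn about z gives the same grasp; the last joint's range is limited). The gripper opens to 85 mm and grips with 20 to 120 N. Pads are 22 mm wide; open, the fingers measure 114 mm over their backs; the gripper's body (76 mm by 85 mm) begins 54 mm behind the grasp point. The pads swing forward as they close: fully open they stand 13 mm farther back than shut.
Start: joints at [-1.225, 0.628, 0.038, 1.517, -0.027, 0.996, -0.02], TCP at [260.147, 595.685, 242.313] pointing down, gripper open.
Joint ranges: [-3.06, 3.06], [-0.37, 2.12], [-1.25, 1.32], [0.18, 2.47], [-1.1, 4.24], [0.23, 1.98], [-2.94, 2.94]. Speed limits (rad/s): [2.57, 2.57, 3.14, 3.14, 3.14, 3.14, 3.14].

### API

Orientations are given as [roll, pitch, yaw] about the fixed x, y, z axes, in that order (R = Rz(yaw) Ry(pitch) Rx(roll)).
In Python, from cell import ctrl, eyes, job gives the robot as it stands. The module is installed in compiled form; this text tells all that it offers.
- The arm moves only by the tool carry_out, never from a script. Its argument "moves" is a list of rows, each an object of numbers: "tx", "ty", "tz": the shift along the tool's x, y, z as a fraction of full scale; "twist": the turn about the tool's z as a fraction of full scale; "fingers": the opening, from 0 (shut) to 1 (fully open). In form: [{"tx": .., "ty": .., "tz": .., "twist": .., "fingers": ..}, ...]. A call has 1 to 12 rows; each row shifts and turns the commanded pose from where the row before left it, along the tool's axes as they then stand; what a row does not reach is not made up. Full scale, the value 1, is 0.3 m for a shift and pi rad for a turn. A row lasts 1/8 s, in which the tool goes at most 62.5 mm and 10.7 degrees, less where a joint would pass 70% of its speed; a pose out of reach is approached as far as the arm can. A call with a number of a shift or a turn outside -1 to 1 is refused whole. A call with a gripper value outside its range is refused whole. The fingers move at their own pace and stop on an object; the grip force is fixed at half the most. Time passes only in rows, so rows that do not move let the fingers close. It gives the time, the measured TCP pose, the force, the opening and the grip force at its end, in the units of the state.
- ctrl.read_state(): the state, without advancing time (a new reading comes with each control period).
- eyes.get_image(name): name is "scene" or "top"; returns a dict with "color" (480x640x3 uint8, blue, green, red), "fovy" (degrees; the focal length in pixels is half the picture's height over the tangent of half this angle, whatever the lens; pixels are square), "cx", "cy" (the principal point, pixels), "world_from_camera" (4x4, takes a point from camera to world coordinates). Camera axes: x right, y up, looking along -z (the intrinsics and any distortion apply to the point x, -y, -z); pixel columns grow to the right and rows downward; lengths in mm; the calibration is good to about 2 mm. A picture is of the moment at which its call begins. There is no depth.
- job.finish_job(): hands the job in; it is judged then, once.
The state is a dict: "clock": time; "qpos": joint angles; "qd": joint speeds; "tau": joint torques, N m; "eef_pos": TCP position; "tool_rot": TCP orientation; "force": force on the tool from outside, world axes, zero at the start; "torque": the same for the moment, N m; "width": finger opening in mm; "gripper_force": force on a finger pad.
Only numpy, scipy, OpenCV 4.12 (cv2) and the standard library are available. Lean on these libraries where they do the work, as an engineer would, in place of code of your own. Each camera call takes 0.05 s, during which the arm holds its last target. There are 200 camera calls.

## Working session

There is one attempt and no reset: what is moved stays moved. The work goes in short steps, Python scripts to look and compute and a tool call to move; the robot and the scene stay as the last step left them, time stands still between calls to the robot, and variables do not carry over. Pictures are saved under pics/ and viewed, at most 10 in all, crops included, and the job is handed in when it is done.

Besides the shell and the picture viewer there is one more tool, called after "Call:" as name([rows], argument=value, ...), one row to a line, values as JSON. carry_out: Moves the arm, as the interface text tells. Its arguments: {"type":"object","properties":{"moves":{"type":"array","items":{"type":"object","properties":{"tx":{"type":"number","minimum":-1,"maximum":1},"ty":{"type":"number","minimum":-1,"maximum":1},"tz":{"type":"number","minimum":-1,"maximum":1},"twist":{"type":"number","minimum":-1,"maximum":1},"fingers":{"type":"number"}}}}},"required":["moves"]}

```bash
mkdir -p pics; cat > h.py <<'E'
import numpy as np, cv2, sys
from cell import ctrl, eyes, job
def cam(n):
    d=eyes.get_image(n); 
    d['f']=240/np.tan(np.radians(d['fovy'])/2); return d
def ray(d,u,v):
    T=np.array(d['world_from_camera']); r=T[:3,:3]@np.array([(u-d['cx'])/d['f'],-(v-d['cy'])/d['f'],-1]); return T[:3,3],r
def onz(d,u,v,z):
    o,r=ray(d,u,v); return o+r*(z-o[2])/r[2]
def proj(d,p):
    T=np.array(d['world_from_camera']); c=T[:3,:3].T@(np.array(p)-T[:3,3]); return np.array([d['cx']+d['f']*c[0]/-c[2], d['cy']-d['f']*c[1]/-c[2]])
E
python3 - <<'E'
from h import *
for n in('scene','top'):
    d=cam(n); cv2.imwrite(f'pics/{n}0.png',d['color']); print(n,{k:v for k,v in d.items() if k!='color'})
print(ctrl.read_state())
E
```

```text
scene {'fovy': 55.441041309211016, 'cx': 313.4593829421153, 'cy': 245.0813477571929, 'world_from_camera': array([[ 8.93366402e-01,  2.00402357e-01, -4.02163359e-01,
         1.78337363e+02],
       [-4.49325051e-01,  4.02152139e-01, -7.97734702e-01,
        -6.90856557e+02],
       [ 1.86294072e-03,  8.93371452e-01,  4.49315009e-01,
         5.54036206e+02],
       [ 0.00000000e+00,  0.00000000e+00,  0.00000000e+00,
         1.00000000e+00]]), 'f': np.float64(456.73510436006234)}
top {'fovy': 51.7173689199428, 'cx': 318.924100046374, 'cy': 244.11786477548102, 'world_from_camera': array([[ 2.36663717e-02,  9.80947608e-01, -1.92825552e-01,
         3.32863370e+02],
       [-9.99626474e-01,  2.58568294e-02,  8.85081464e-03,
         1.48831812e+01],
       [ 1.36680428e-02,  1.92544060e-01,  9.81193136e-01,
         1.34484219e+03],
       [ 0.00000000e+00,  0.00000000e+00,  0.00000000e+00,
         1.00000000e+00]]), 'f': np.float64(495.168895625206)}
{'clock': 0.1, 'qpos': array([-1.22477226,  0.62924868,  0.03843465,  1.51826037, -0.02700947,
        0.99630048, -0.02001032]), 'qd': array([ 1.62835919e-06, -2.21613038e-03,  1.47419772e-04, -8.74403889e-04,
       -9.09993593e-04, -7.95258519e-04,  5.94724392e-04]), 'tau': array([ 2.23833944e-03, -5.64530826e+01,  1.23036873e+00, -1.93971795e+01,
        1.12938235e-02,  5.51612568e-03,  1.77182284e-05]), 'eef_pos': array([259.93170853, 595.17838185, 241.48649002]), 'tool_rot': array([-3.13989320e+00,  2.84461466e-06,  2.72976146e+00]), 'force': array([-1.03343404, -0.28705234, -0.17089764]), 'torque': array([-0.01085571,  0.00385318,  0.01828026]), 'gripper_force': 0.0, 'width': 85.49199407302166}
```

View pics/scene0.png

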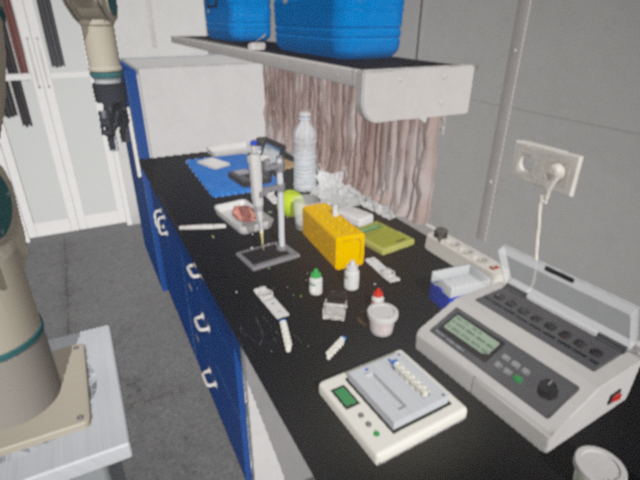

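View pics/top0.png

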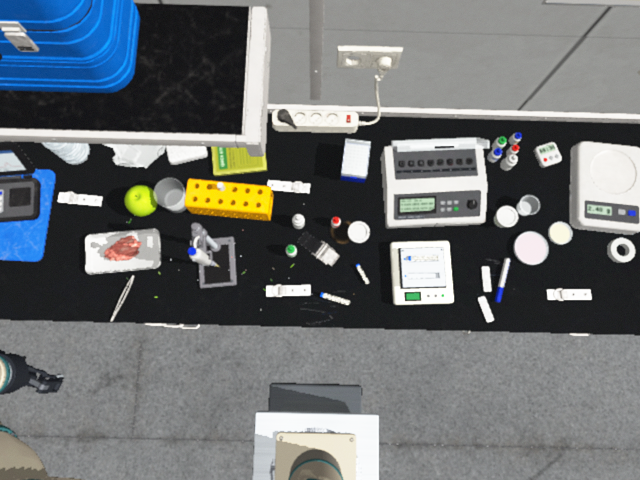

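The scene picture shows two strips, at (287,335) and (335,348), with the incubator at (395,400), the pipette on its stand at (258,200), and the bottles and cup at (315-385,270-320). In the top picture the strips are at (335,298) and (362,272), the incubator at (422,272) and the stand at (215,262). I'll check the two strips in a crop.

```bash
python3 - <<'E'
from h import *
t=cv2.imread('pics/top0.png'); s=cv2.imread('pics/scene0.png')
a=cv2.resize(t[210:320,180:460],None,fx=2.8,fy=2.8,interpolation=cv2.INTER_CUBIC)
b=cv2.resize(s[260:460,230:480],None,fx=1.4,fy=1.4,interpolation=cv2.INTER_CUBIC)
c=cv2.resize(s[130:275,220:320],None,fx=2,fy=1.93,interpolation=cv2.INTER_CUBIC)
o=np.zeros((600,790,3),np.uint8); o[:308,:784]=a; o[310:590,:350]=b; o[310:590,360:560]=c[:280]
cv2.imwrite('pics/c1.png',o)
d=cam('top')
for uv in [(320,294),(350,302),(356,264),(367,282),(290,290)]: print(uv,onz(d,*uv,18).round())
E
```

```text
(320, 294) [458.  -3.  18.]
(350, 302) [438. -84.  18.]
(356, 264) [541. -99.  18.]
(367, 282) [ 493. -129.   18.]
(290, 290) [466.  77.  18.]
```

View pics/c1.png

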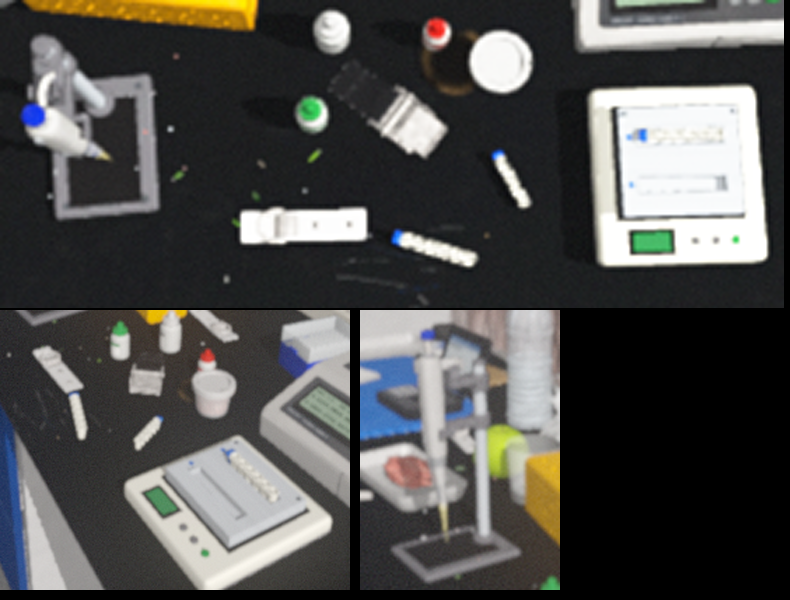

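The larger strip is the one at top (335,298), about 82 mm long with its tab on the +y side; the one at (362,272) is about 57 mm, so it is the small decoy. The white clip at (290,290) is not a strip. Next I measure the strip, slot, pipette and obstacles.

```bash
python3 - <<'E'
from h import *
D={}
for n in('top','scene'):
    fs=[cam(n) for _ in range(4)]; d=fs[0]; d['color']=np.mean([f['color'] for f in fs],0).astype(np.uint8); D[n]=d; np.save(f'{n}.npy',d,allow_pickle=True)
    cv2.imwrite(f'pics/{n}_avg.png',d['color'])
def blobs(d,mask,roi,amin=4):
    x0,y0,x1,y1=roi; m=np.zeros(mask.shape,np.uint8); m[y0:y1,x0:x1]=mask[y0:y1,x0:x1]
    nn,l,st,c=cv2.connectedComponentsWithStats(m); return [(st[i],c[i],(l==i)) for i in range(1,nn) if st[i][4]>=amin]
for n,roi,inc in(('top',(312,285,356,310),(385,235,460,312)),('scene',(268,315,300,356),(315,345,470,465))):
    d=D[n]; im=d['color']; g=im.min(2); mx=im.max(2)
    for st,c,m in blobs(d,(mx>95).astype(np.uint8),roi,20):
        ys,xs=np.nonzero(m); pts=np.array([onz(d,x,y,12 if n=='scene' else 16)[:2] for x,y in zip(xs,ys)],np.float32)
        print(n,'strip',st,c.round(1),cv2.minAreaRect(pts))
    h=cv2.cvtColor(im,cv2.COLOR_BGR2HSV)
    bl=((h[...,0]>100)&(h[...,0]<125)&(h[...,1]>110)&(mx>80)).astype(np.uint8)
    for st,c,m in blobs(d,bl,roi): print(n,'tab',c.round(1),st[4],onz(d,*c,18).round(1))
    for st,c,m in blobs(d,bl,inc,1): print(n,'bluedot',c.round(1),st[4],onz(d,*c,46).round(1))
    for st,c,m in blobs(d,(mx>150).astype(np.uint8),inc,500): 
        ys,xs=np.nonzero(m); hull=cv2.convexHull(np.c_[xs,ys].astype(np.int32))
        ap=cv2.approxPolyDP(hull,6,True)[:,0]; print(n,'housing',ap.tolist(),[onz(d,*p,30)[:2].round(1).tolist() for p in ap])
# rectified block view at z=46 from both
def rect(d,z,x0,x1,y0,y1,s):
    c=np.float32([[x1,y1],[x1,y0],[x0,y0],[x0,y1]]); src=np.float32([proj(d,[*p,z]) for p in c])
    W,H=int((y1-y0)*s),int((x1-x0)*s); M=cv2.getPerspectiveTransform(src,np.float32([[0,0],[W,0],[W,H],[0,H]])); return cv2.warpPerspective(d['color'],M,(W,H),flags=cv2.INTER_CUBIC)
a=[rect(D[n],46,430,600,-320,-190,3) for n in D]
cv2.imwrite('pics/block.png',np.hstack(a))
E
```

```text
top strip [320 292  31  14 180] [334.7 298.2] ((447.3536071777344, -42.983638763427734), (83.78079986572266, 15.560441017150879), 74.3447494506836)
top tab [321.3 294.3] 18 [456.9  -6.8  18. ]
top bluedot [409.  257.8] 10 [ 557.3 -237.8   46. ]
top housing [[453, 301], [395, 304], [391, 243], [448, 241]] [[446.7, -356.7], [435.0, -202.3], [599.5, -192.4], [609.1, -347.7]]
scene strip [273 315  20  38 337] [284.8 332. ] ((452.1947021484375, -35.112098693847656), (119.62886810302734, 31.250642776489258), 78.65546417236328)
scene bluedot [392.8 361.4] 5 [ 558.6 -227.3   46. ]
scene housing [[469, 387], [418, 345], [448, 345], [468, 360]] [[643.1, -315.8], [636.1, -197.3], [683.9, -221.2], [687.2, -267.2]]
scene housing [[466, 414], [376, 464], [319, 385], [401, 350]] [[599.7, -355.3], [434.3, -366.2], [433.2, -205.9], [600.8, -194.8]]
```

View pics/block.png

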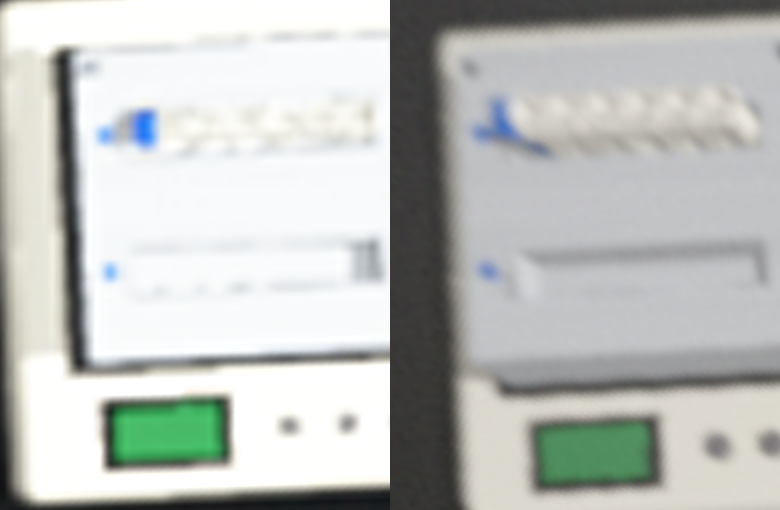

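The rectified block shows the slot and its blue dot at top-part (110,271) and scene-part (488,270). The two views agree to about 2 mm, with the block yawed by roughly +0.05. Next, the strip close up, the rest of the slot, and the pipette.

```bash
cat >> h.py <<'E'
def rect(d,z,x0,x1,y0,y1,s):
    c=np.float32([[x1,y1],[x1,y0],[x0,y0],[x0,y1]]); src=np.float32([proj(d,[*p,z]) for p in c])
    W,H=int((y1-y0)*s),int((x1-x0)*s); M=cv2.getPerspectiveTransform(src,np.float32([[0,0],[W,0],[W,H],[0,H]])); return cv2.warpPerspective(d['color'],M,(W,H),flags=cv2.INTER_CUBIC)
def load(n): return np.load(f'{n}.npy',allow_pickle=True).item()
E
python3 - <<'E'
from h import *
D={n:load(n) for n in('top','scene')}
o=np.zeros((600,800,3),np.uint8)
for i,n in enumerate(D):
    d=D[n]
    o[:240,i*400:i*400+396]=rect(d,46,480,540,-325,-226,4)
    o[250:490,i*400:i*400+400]=rect(d,18,420,480,-90,10,4)
    for z,nm,roi in((18,'tab',(0,0)),):
        pass
# pipette button (blue) and tip (yellowish)
for n,roi in(('top',(180,225,215,275)),('scene',(240,135,275,165))):
    d=D[n]; im=d['color']; h=cv2.cvtColor(im,cv2.COLOR_BGR2HSV); x0,y0,x1,y1=roi
    m=np.zeros(im.shape[:2],np.uint8); m[y0:y1,x0:x1]=((h[...,0]>100)&(h[...,0]<130)&(h[...,1]>120))[y0:y1,x0:x1]
    nn,l,st,c=cv2.connectedComponentsWithStats(m)
    for i in range(1,nn):
        if st[i][4]>5: print(n,c[i].round(1),st[i].tolist(),onz(d,*c[i],300).round(1))
cv2.imwrite('pics/two.png',o)
# pipette crops saved in one
p=np.zeros((600,800,3),np.uint8)
a=cv2.resize(D['scene']['color'][130:275,225:310],None,fx=4,fy=4,interpolation=cv2.INTER_CUBIC); p[:580,:340]=a
b=cv2.resize(D['top']['color'][220:290,180:245],None,fx=6,fy=6,interpolation=cv2.INTER_CUBIC); p[:420,400:790]=b
cv2.imwrite('pics/pip.png',p)
E
```

```text
top [190.9 250.7] [187, 247, 9, 8, 62] [516.7 278.6 300. ]
scene [253.7 142.5] [251, 141, 6, 4, 22] [515.5 275.5 300. ]
scene [242.8 159.8] [240, 155, 8, 10, 65] [449.1 155.8 300. ]
```

View pics/two.png

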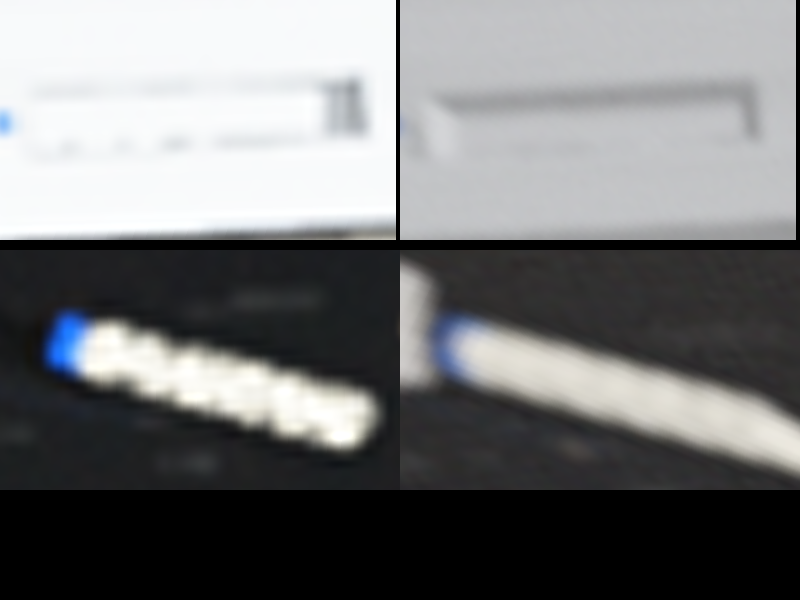

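View pics/pip.png

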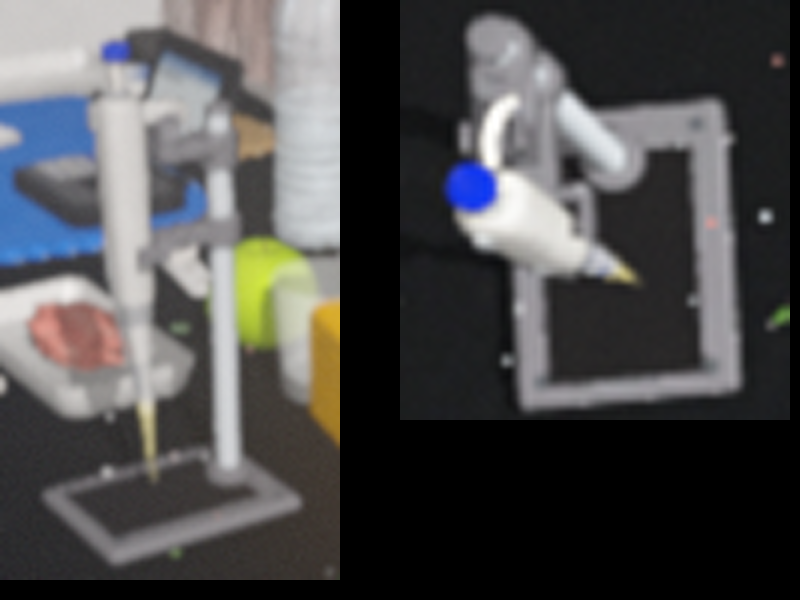

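The slot shows ends at about (32,122) and (366,107) in the top half, which gives a centre near (511,-275) and yaw 0.045. The strip's tab is at (65,340) and its far end at (370,430), which gives a centre near (447,-42) and yaw -0.275. In the pipette crop, the blue button is at scene crop (116,50), the tip at (154,480) and the post foot at (228,470). In the top part, the tip is at (640,282) and the post foot at (620,165).

```bash
cat >> h.py <<'E'
def plan(wps,p0=None,yaw=None,step=55,tw=0.17):
    """wps: (x,y,z,yaw,step); prints rows in tool axes"""
    s=ctrl.read_state()
    p=np.array(s['eef_pos'] if p0 is None else p0,float); yaw=s['tool_rot'][2] if yaw is None else yaw
    for w in wps:
        st=w[4] if len(w)>4 else step
        q=np.array(w[:3],float); dy=(w[3]-yaw+np.pi)%(2*np.pi)-np.pi
        n=max(1,int(np.ceil(max(np.linalg.norm(q-p)/st,abs(dy)/tw))))
        for i in range(n):
            d=(q-p)/n; c,sn=np.cos(yaw),np.sin(yaw)
            print(dict(tx=round((c*d[0]+sn*d[1])/300,4),ty=round((sn*d[0]-c*d[1])/300,4),tz=round(-d[2]/300,4),twist=round(-dy/n/np.pi,4))); yaw+=dy/n
        p=q; print('--',w)
E
python3 - <<'E'
from h import *
t,s=load('top'),load('scene')
print('tip',onz(t,220,267,30).round(1),onz(s,263.5,250,30).round(1))
print('postfoot',onz(t,216.7,247.5,5).round(1),onz(s,282,247.5,5).round(1))
print('base',[onz(t,180+u/6,220+v/6,6).round(0)[:2].tolist() for u,v in((530,400),(735,380),(715,105))],[onz(s,225+u/4,130+v/4,6).round(0)[:2].tolist() for u,v in((118,560),(298,498),(46,496),(190,445))])
print('shoulder ctr scene',onz(s,225+122/4,130+95/4,272).round(1),'btn',onz(t,190.9,250.7,302).round(1),onz(s,253.9,142.5,302).round(1))
for n,u,v,z in(('red',336,222,52),('green',291,251,58),('grey',298,221,67),('cup',358.5,232,45)): print(n,onz(t,u,v,z).round())
print(ctrl.tips_ahead)
plan([(300,400,242,2.2),(345,277,242,1.8),(430,100,200,1.4),(447,-42,120,1.296)])
E
```

```text
tip [521.9 266.1  30. ] [523.3 270.8  30. ]
postfoot [579.3 283.2   5. ] [588.8 308.3   5. ]
base [[475.0, 137.0], [486.0, 45.0], [613.0, 58.0]] [[482.0, 226.0], [613.0, 250.0], [469.0, 325.0], [580.0, 352.0]]
shoulder ctr scene [520.7 282.7 272. ] btn [516.3 278.2 302. ] [513.2 267.7 302. ]
red [649. -41.  52.]
green [565.  77.  58.]
grey [645.  60.  67.]
cup [ 624. -103.   45.]
11.0
{'tx': np.float64(-0.0957), 'ty': np.float64(-0.1361), 'tz': np.float64(0.0003), 'twist': np.float64(0.0422)}
{'tx': np.float64(-0.1128), 'ty': np.float64(-0.1223), 'tz': np.float64(0.0003), 'twist': np.float64(0.0422)}
{'tx': np.float64(-0.128), 'ty': np.float64(-0.1063), 'tz': np.float64(0.0003), 'twist': np.float64(0.0422)}
{'tx': np.float64(-0.1409), 'ty': np.float64(-0.0885), 'tz': np.float64(0.0003), 'twist': np.float64(0.0422)}
-- (300, 400, 242, 2.2)
{'tx': np.float64(-0.1399), 'ty': np.float64(-0.04), 'tz': np.float64(-0.0), 'twist': np.float64(0.0424)}
{'tx': np.float64(-0.144), 'ty': np.float64(-0.021), 'tz': np.float64(-0.0), 'twist': np.float64(0.0424)}
{'tx': np.float64(-0.1455), 'ty': np.
[... 200 characters left out ...]
)}
{'tx': np.float64(-0.1554), 'ty': np.float64(0.0512), 'tz': np.float64(0.035), 'twist': np.float64(0.0318)}
{'tx': np.float64(-0.1495), 'ty': np.float64(0.0665), 'tz': np.float64(0.035), 'twist': np.float64(0.0318)}
{'tx': np.float64(-0.1421), 'ty': np.float64(0.0811), 'tz': np.float64(0.035), 'twist': np.float64(0.0318)}
-- (430, 100, 200, 1.4)
{'tx': np.float64(-0.1523), 'ty': np.float64(0.0454), 'tz': np.float64(0.0889), 'twist': np.float64(0.011)}
{'tx': np.float64(-0.1506), 'ty': np.float64(0.0507), 'tz': np.float64(0.0889), 'twist': np.float64(0.011)}
{'tx': np.float64(-0.1488), 'ty': np.float64(0.0559), 'tz': np.float64(0.0889), 'twist': np.float64(0.011)}
-- (447, -42, 120, 1.296)
```

Call:
carry_out([
  {"tx": -0.096, "ty": -0.136, "twist": 0.042, "fingers": 0.6},
  {"tx": -0.113, "ty": -0.122, "twist": 0.042, "fingers": 0.6},
  {"tx": -0.128, "ty": -0.106, "twist": 0.042, "fingers": 0.6},
  {"tx": -0.141, "ty": -0.089, "twist": 0.042, "fingers": 0.6},
  {"tx": -0.14, "ty": -0.04, "twist": 0.042, "fingers": 0.6},
  {"tx": -0.144, "ty": -0.021, "twist": 0.042, "fingers": 0.6},
  {"tx": -0.146, "ty": -0.002, "twist": 0.042, "fingers": 0.6},
  {"tx": -0.16, "ty": 0.035, "tz": 0.035, "twist": 0.032, "fingers": 0.6},
  {"tx": -0.155, "ty": 0.051, "tz": 0.035, "twist": 0.032, "fingers": 0.6},
  {"tx": -0.15, "ty": 0.066, "tz": 0.035, "twist": 0.032, "fingers": 0.6},
  {"tx": -0.142, "ty": 0.081, "tz": 0.035, "twist": 0.032, "fingers": 0.6},
])

```text
validation failed for argument at $.mo...
```

Call:
carry_out([
  {"tx": -0.152, "ty": 0.045, "tz": 0.09, "twist": 0.011, "fingers": 0.6},
  {"tx": -0.151, "ty": 0.051, "tz": 0.09, "twist": 0.011, "fingers": 0.6},
  {"tx": -0.149, "ty": 0.056, "tz": 0.09, "twist": 0.011, "fingers": 0.6},
  {"fingers": 0.6},
  {"fingers": 0.6},
])

```text
validation failed for argument at $.mo...
```

Call:
carry_out([
  {"tx": -0.096, "ty": -0.136, "tz": 0.0, "twist": 0.042, "fingers": 0.6},
  {"tx": -0.113, "ty": -0.122, "tz": 0.0, "twist": 0.042, "fingers": 0.6},
  {"tx": -0.128, "ty": -0.106, "tz": 0.0, "twist": 0.042, "fingers": 0.6},
  {"tx": -0.141, "ty": -0.089, "tz": 0.0, "twist": 0.042, "fingers": 0.6},
  {"tx": -0.14, "ty": -0.04, "tz": 0.0, "twist": 0.042, "fingers": 0.6},
  {"tx": -0.144, "ty": -0.021, "tz": 0.0, "twist": 0.042, "fingers": 0.6},
  {"tx": -0.146, "ty": -0.002, "tz": 0.0, "twist": 0.042, "fingers": 0.6},
  {"tx": -0.16, "ty": 0.035, "tz": 0.035, "twist": 0.032, "fingers": 0.6},
  {"tx": -0.155, "ty": 0.051, "tz": 0.035, "twist": 0.032, "fingers": 0.6},
  {"tx": -0.15, "ty": 0.066, "tz": 0.035, "twist": 0.032, "fingers": 0.6},
  {"tx": -0.142, "ty": 0.081, "tz": 0.035, "twist": 0.032, "fingers": 0.6},
])

```text
clock: 1.92
eef_pos: [432.2, 99.2, 200.3]
tool_rot: [3.141, -0.001, 1.401]
force: [0.6, -0.0, -0.4]
width: 51.6
gripper_force: 0.0
```

Call:
carry_out([
  {"tx": -0.152, "ty": 0.044, "tz": 0.1, "twist": 0.011, "fingers": 0.5},
  {"tx": -0.151, "ty": 0.048, "tz": 0.15, "twist": 0.011, "fingers": 0.5},
  {"tx": -0.149, "ty": 0.053, "tz": 0.15, "twist": 0.011, "fingers": 0.5},
  {"tx": 0.0, "ty": 0.0, "tz": 0.0, "twist": 0.0, "fingers": 0.5},
  {"tx": 0.0, "ty": 0.0, "tz": 0.0, "twist": 0.0, "fingers": 0.5},
])

```text
clock: 2.55
eef_pos: [446.4, -36.8, 84.4]
tool_rot: [-3.141, -0.001, 1.3]
force: [1.1, 0.9, 0.6]
width: 42.4
gripper_force: 0.0
```

```bash
python3 - <<'E'
from h import *
s=ctrl.read_state(); print(s['eef_pos'],s['tool_rot'],s['width'])
o=np.zeros((600,800,3),np.uint8)
d=cam('scene'); o[:600,:400]=cv2.resize(d['color'][230:380,230:330],(400,600),interpolation=cv2.INTER_CUBIC)
d=cam('top'); o[:400,400:]=cv2.resize(d['color'][250:330,300:380],(400,400),interpolation=cv2.INTER_CUBIC)
cv2.imwrite('pics/near.png',o)
print(proj(load('top'),s['eef_pos']),proj(load('scene'),s['eef_pos']),proj(load('scene'),s['eef_pos']-[0,0,11]))
plan([(447,-42,50,1.296,30),(447,-42,23,1.296,10)])
E
```

```text
[446.43444829 -36.8062704   84.38444714] [-3.14112411e+00 -5.13198529e-04  1.30000114e+00] 42.37844719025359
[333.526172   296.27436131] [283.44111305 300.9472255 ] [283.60551028 305.92895622]
{'tx': np.float64(-0.0106), 'ty': np.float64(0.0028), 'tz': np.float64(0.0585), 'twist': np.float64(0.0011)}
{'tx': np.float64(-0.0106), 'ty': np.float64(0.0029), 'tz': np.float64(0.0585), 'twist': np.float64(0.0011)}
-- (447, -42, 50, 1.296, 30)
{'tx': np.float64(0.0), 'ty': np.float64(0.0), 'tz': np.float64(0.03), 'twist': np.float64(-0.0)}
{'tx': np.float64(0.0), 'ty': np.float64(0.0), 'tz': np.float64(0.03), 'twist': np.float64(-0.0)}
{'tx': np.float64(0.0), 'ty': np.float64(0.0), 'tz': np.float64(0.03), 'twist': np.float64(-0.0)}
-- (447, -42, 23, 1.296, 10)
```

View pics/near.png

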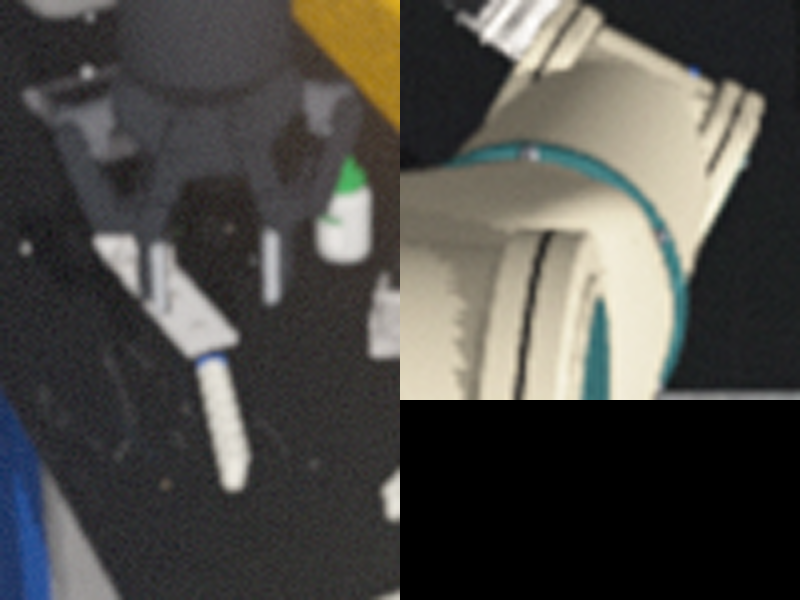

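The picture shows the fingers either side of crop column 213, in line with the projected TCP, with the tips at row 303. The strip lies ahead below them at (222,420).

Call:
carry_out([
  {"tx": -0.0106, "ty": 0.003, "tz": 0.058, "twist": 0.001, "fingers": 0.5},
  {"tx": -0.0106, "ty": 0.003, "tz": 0.058, "twist": 0.0, "fingers": 0.5},
  {"tx": 0.0, "ty": 0.0, "tz": 0.04, "twist": 0.0, "fingers": 0.5},
  {"tx": 0.0, "ty": 0.0, "tz": 0.04, "twist": 0.0, "fingers": 0.5},
  {"tx": 0.0, "ty": 0.0, "tz": 0.0, "twist": 0.0, "fingers": 0.5},
  {"tx": 0.0, "ty": 0.0, "tz": 0.0, "twist": 0.0, "fingers": 0.0},
  {"tx": 0.0, "ty": 0.0, "tz": 0.0, "twist": 0.0, "fingers": 0.0},
  {"tx": 0.0, "ty": 0.0, "tz": 0.0, "twist": 0.0, "fingers": 0.0},
  {"tx": 0.0, "ty": 0.0, "tz": 0.0, "twist": 0.0, "fingers": 0.0},
  {"tx": 0.0, "ty": 0.0, "tz": 0.0, "twist": 0.0, "fingers": 0.0},
])

```text
clock: 3.9
eef_pos: [446.9, -43.0, 26.4]
tool_rot: [3.141, -0.002, 1.298]
force: [-0.0, 1.1, 5.3]
width: 8.8
gripper_force: 58.7
```

Call:
carry_out([
  {"tx": 0.0, "ty": 0.0, "tz": -0.07, "twist": 0.0, "fingers": 0.0},
  {"tx": 0.0, "ty": 0.0, "tz": -0.13, "twist": 0.0, "fingers": 0.0},
  {"tx": 0.0, "ty": 0.0, "tz": -0.13, "twist": 0.0, "fingers": 0.0},
  {"tx": 0.0, "ty": 0.0, "tz": 0.0, "twist": 0.0, "fingers": 0.0},
])

```text
clock: 4.4
eef_pos: [448.0, -43.8, 127.0]
tool_rot: [3.136, -0.001, 1.298]
force: [-0.3, 0.6, 0.9]
width: 9.3
gripper_force: 58.7
```

```bash
python3 - <<'E'
from h import *
s=ctrl.read_state(); print(s['eef_pos'],s['tool_rot'],s['width'],s['force'])
d=cam('scene'); cv2.imwrite('pics/g1.png',cv2.resize(d['color'][250:370,240:340],(660,792)[:2] if 0 else (500,600),interpolation=cv2.INTER_CUBIC))
for z in(0,-11): print(proj(d,s['eef_pos']+[0,0,z]))
T=4.0
E
```

```text
[448.00496367 -43.78020696 127.00020464] [ 3.13637544e+00 -1.11156398e-03  1.29773732e+00] 9.281610557885386 [-0.29586005  0.64803295  0.86270215]
[285.13790099 282.69138115]
[285.2969082  287.92898156]
```

View pics/g1.png

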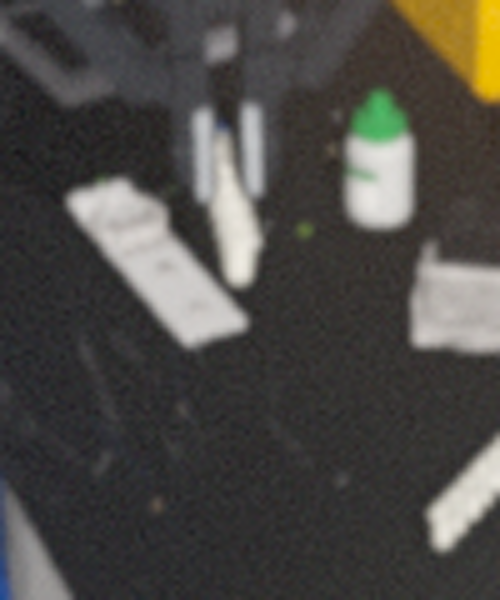

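The strip is held: its tab is seen behind the fingers at (220,130) and its near end at (240,285). I'll check its tilt and plan the carry.

```bash
python3 - <<'E'
from h import *
d=load('scene'); s=ctrl.read_state(); c=s['eef_pos']-[0,0,26.4]; th=s['tool_rot'][2]-np.pi/2
v=np.array([-np.sin(th),np.cos(th),0]); print(s['eef_pos'],th)
for a in(-40,-38,40): print(a,[((proj(d,c+v*a+[0,0,z])-[240,250])*5).round().tolist() for z in(0,6,18)])
plan([(460,-130,150,1.45),(511,-275,130,1.616)])
E
```

```text
[447.1262222  -43.3887881  125.69997992] -0.2728304255061724
-40 [[241.0, 291.0], [240.0, 276.0], [240.0, 247.0]]
-38 [[240.0, 288.0], [240.0, 273.0], [239.0, 244.0]]
40 [[210.0, 172.0], [210.0, 158.0], [209.0, 131.0]]
{'tx': np.float64(-0.1332), 'ty': np.float64(0.0596), 'tz': np.float64(-0.0405), 'twist': np.float64(-0.0242)}
{'tx': np.float64(-0.1374), 'ty': np.float64(0.0493), 'tz': np.float64(-0.0405), 'twist': np.float64(-0.0242)}
-- (460, -130, 150, 1.45)
{'tx': np.float64(-0.1531), 'ty': np.float64(0.0757), 'tz': np.float64(0.0222), 'twist': np.float64(-0.0176)}
{'tx': np.float64(-0.1571), 'ty': np.float64(0.0671), 'tz': np.float64(0.0222), 'twist': np.float64(-0.0176)}
{'tx': np.float64(-0.1605), 'ty': np.float64(0.0583), 'tz': np.float64(0.0222), 'twist': np.float64(-0.0176)}
-- (511, -275, 130, 1.616)
```

Call:
carry_out([
  {"tx": -0.133, "ty": 0.06, "tz": -0.04, "twist": -0.024, "fingers": 0.0},
  {"tx": -0.137, "ty": 0.049, "tz": -0.04, "twist": -0.024, "fingers": 0.0},
  {"tx": -0.153, "ty": 0.076, "tz": 0.022, "twist": -0.0176, "fingers": 0.0},
  {"tx": -0.157, "ty": 0.067, "tz": 0.022, "twist": -0.0176, "fingers": 0.0},
  {"tx": -0.16, "ty": 0.058, "tz": 0.05, "twist": -0.0176, "fingers": 0.0},
  {"tx": 0.0, "ty": 0.0, "tz": 0.03, "twist": 0.0, "fingers": 0.0},
  {"tx": 0.0, "ty": 0.0, "tz": 0.0, "twist": 0.0, "fingers": 0.0},
  {"tx": 0.0, "ty": 0.0, "tz": 0.0, "twist": 0.0, "fingers": 0.0},
])

```text
clock: 5.45
eef_pos: [509.6, -273.2, 111.0]
tool_rot: [-3.141, -0.002, 1.615]
force: [-0.6, -0.3, -0.3]
width: 8.5
gripper_force: 58.7
```

```bash
python3 - <<'E'
from h import *
s=ctrl.read_state(); print(s['eef_pos'],s['tool_rot'],s['width'])
plan([(511,-275,72,1.616,12)])
E
```

```text
[ 509.6384508  -273.17595931  110.959836  ] [-3.14063381e+00 -1.86532466e-03  1.61514934e+00] 8.479163929640956
{'tx': np.float64(-0.0016), 'ty': np.float64(0.0011), 'tz': np.float64(0.0325), 'twist': np.float64(-0.0001)}
{'tx': np.float64(-0.0016), 'ty': np.float64(0.0011), 'tz': np.float64(0.0325), 'twist': np.float64(-0.0001)}
{'tx': np.float64(-0.0016), 'ty': np.float64(0.0011), 'tz': np.float64(0.0325), 'twist': np.float64(-0.0001)}
{'tx': np.float64(-0.0016), 'ty': np.float64(0.0011), 'tz': np.float64(0.0325), 'twist': np.float64(-0.0001)}
-- (511, -275, 72, 1.616, 12)
```

Call:
carry_out([
  {"tx": -0.0045, "ty": 0.002, "tz": 0.04, "twist": 0.0, "fingers": 0.0},
  {"tx": -0.0045, "ty": 0.002, "tz": 0.04, "twist": 0.0, "fingers": 0.0},
  {"tx": 0.0, "ty": 0.0, "tz": 0.035, "twist": 0.0, "fingers": 0.0},
  {"tx": 0.0, "ty": 0.0, "tz": 0.0, "twist": 0.0, "fingers": 0.0},
])

```text
clock: 5.95
eef_pos: [510.5, -277.1, 75.6]
tool_rot: [-3.14, -0.001, 1.614]
force: [0.4, 0.5, 0.3]
width: 8.6
gripper_force: 58.7
```

```bash
python3 - <<'E'
from h import *
s=ctrl.read_state(); print(s['eef_pos'],s['tool_rot'],s['force'])
d=cam('scene'); im=d['color']; h=cv2.cvtColor(im,cv2.COLOR_BGR2HSV); 
m=((h[...,0]>100)&(h[...,0]<125)&(h[...,1]>90)&(im.max(2)>70)).astype(np.uint8); m[:340]=0;m[400:]=0;m[:,:360]=0;m[:,420:]=0
nn,l,st,c=cv2.connectedComponentsWithStats(m)
for i in range(1,nn): print(c[i].round(1),st[i].tolist())
c0=s['eef_pos']-[0,0,26.4]; th=s['tool_rot'][2]-np.pi/2; v=np.array([-np.sin(th),np.cos(th),0])
print([proj(d,c0+v*a+[0,0,18]).round(1) for a in(33,40,-40)])
o=np.zeros((600,800,3),np.uint8); o[:600,:600]=cv2.resize(im[335:435,350:450],(600,600),interpolation=cv2.INTER_CUBIC)
t=cam('top')['color']; o[:200,600:]=cv2.resize(t[235:315,385:465],(200,200)); cv2.imwrite('pics/ins.png',o)
E
```

```text
[ 510.51496347 -277.10724386   75.59817769] [-3.13958439e+00 -1.23855383e-03  1.61391140e+00] [0.3504602  0.53545908 0.30980862]
[369.8 365.4] [369, 365, 3, 2, 5]
[366. 369.] [366, 369, 1, 1, 1]
[array([374., 367.]), array([371.3, 364.3]), array([404.2, 397.8])]
```

Call:
carry_out([
  {"tx": 0.0, "ty": 0.0, "tz": 0.012, "twist": 0.0, "fingers": 0.0},
  {"tx": 0.0, "ty": 0.0, "tz": 0.012, "twist": 0.0, "fingers": 0.0},
  {"tx": 0.0, "ty": 0.0, "tz": 0.0, "twist": 0.0, "fingers": 0.0},
])

```text
clock: 6.42
eef_pos: [511.1, -277.5, 69.4]
tool_rot: [-3.141, -0.0, 1.614]
force: [-0.5, 0.0, -0.3]
width: 8.7
gripper_force: 58.7
```

Call:
carry_out([
  {"tx": 0.0, "ty": 0.0, "tz": 0.012, "twist": 0.0, "fingers": 0.0},
  {"tx": 0.0, "ty": 0.0, "tz": 0.01, "twist": 0.0, "fingers": 0.0},
  {"tx": 0.0, "ty": 0.0, "tz": 0.0, "twist": 0.0, "fingers": 0.0},
])

```text
clock: 6.8
eef_pos: [511.2, -277.6, 62.8]
tool_rot: [-3.141, -0.0, 1.614]
force: [0.7, 0.5, -0.0]
width: 8.8
gripper_force: 58.7
```

Call:
carry_out([
  {"tx": 0.0, "ty": 0.0, "tz": 0.004, "twist": 0.0, "fingers": 0.0},
  {"tx": 0.0, "ty": 0.0, "tz": 0.0, "twist": 0.0, "fingers": 0.0},
])

```text
clock: 7.05
eef_pos: [511.2, -277.7, 62.5]
tool_rot: [3.141, -0.0, 1.614]
force: [-2.3, 0.7, 6.0]
width: 8.6
gripper_force: 59.8
```

Call:
carry_out([
  {"tx": 0.0, "ty": 0.0, "tz": 0.0, "twist": 0.0, "fingers": 0.3},
  {"tx": 0.0, "ty": 0.0, "tz": 0.0, "twist": 0.0, "fingers": 0.3},
  {"tx": 0.0, "ty": 0.0, "tz": 0.0, "twist": 0.0, "fingers": 0.3},
])

```text
clock: 7.42
eef_pos: [511.2, -277.6, 61.7]
tool_rot: [-3.141, -0.0, 1.614]
force: [-0.3, -0.7, -0.0]
width: 25.4
gripper_force: 0.0
```

```bash
python3 - <<'E'
from h import *
plan([(511,-277,110,1.614,25),(511,-277,280,1.614),(560,-50,350,2.2)])
E
```

```text
{'tx': np.float64(0.001), 'ty': np.float64(-0.0003), 'tz': np.float64(-0.0806), 'twist': np.float64(-0.0)}
{'tx': np.float64(0.001), 'ty': np.float64(-0.0003), 'tz': np.float64(-0.0806), 'twist': np.float64(-0.0)}
-- (511, -277, 110, 1.614, 25)
{'tx': np.float64(0.0), 'ty': np.float64(0.0), 'tz': np.float64(-0.1417), 'twist': np.float64(-0.0)}
{'tx': np.float64(0.0), 'ty': np.float64(0.0), 'tz': np.float64(-0.1417), 'twist': np.float64(-0.0)}
{'tx': np.float64(0.0), 'ty': np.float64(0.0), 'tz': np.float64(-0.1417), 'twist': np.float64(-0.0)}
{'tx': np.float64(0.0), 'ty': np.float64(0.0), 'tz': np.float64(-0.1417), 'twist': np.float64(-0.0)}
-- (511, -277, 280, 1.614)
{'tx': np.float64(0.1498), 'ty': np.float64(0.0392), 'tz': np.float64(-0.0467), 'twist': np.float64(-0.0373)}
{'tx': np.float64(0.1442), 'ty': np.float64(0.0564), 'tz': np.float64(-0.0467), 'twist': np.float64(-0.0373)}
{'tx': np.float64(0.1366), 'ty': np.float64(0.0729), 'tz': np.float64(-0.0467), 'twist': np.float64(-0.0373)}
{'tx': np.float64(0.1271), 'ty': np.float64(0.0884), 'tz': np.float64(-0.0467), 'twist': np.float64(-0.0373)}
{'tx': np.float64(0.1159), 'ty': np.float64(0.1026), 'tz': np.float64(-0.0467), 'twist': np.float64(-0.0373)}
-- (560, -50, 350, 2.2)
```

Call:
carry_out([
  {"tx": 0.0, "ty": 0.0, "tz": -0.08, "twist": 0.0, "fingers": 0.3},
  {"tx": 0.0, "ty": 0.0, "tz": -0.08, "twist": 0.0, "fingers": 0.3},
  {"tx": 0.0, "ty": 0.0, "tz": -0.14, "twist": 0.0, "fingers": 0.3},
  {"tx": 0.0, "ty": 0.0, "tz": -0.14, "twist": 0.0, "fingers": 0.4},
  {"tx": 0.0, "ty": 0.0, "tz": -0.14, "twist": 0.0, "fingers": 0.6},
  {"tx": 0.0, "ty": 0.0, "tz": -0.14, "twist": 0.0, "fingers": 0.8},
  {"tx": 0.15, "ty": 0.04, "tz": -0.047, "twist": -0.037, "fingers": 0.8},
  {"tx": 0.144, "ty": 0.056, "tz": -0.047, "twist": -0.037, "fingers": 0.8},
  {"tx": 0.137, "ty": 0.073, "tz": -0.047, "twist": -0.037, "fingers": 0.8},
  {"tx": 0.127, "ty": 0.088, "tz": -0.047, "twist": -0.037, "fingers": 0.8},
  {"tx": 0.116, "ty": 0.103, "tz": -0.047, "twist": -0.037, "fingers": 0.8},
  {"tx": 0.0, "ty": 0.0, "tz": 0.0, "twist": 0.0, "fingers": 0.8},
])

```text
clock: 8.93
eef_pos: [562.2, -45.6, 348.9]
tool_rot: [3.138, -0.001, 2.203]
force: [0.4, -0.5, -0.4]
width: 68.6
gripper_force: 0.0
```

```bash
python3 - <<'E'
from h import *
s=ctrl.read_state(); print(s['eef_pos'],s['tool_rot'],s['force'])
for n in('scene','top'):
    fs=[cam(n) for _ in range(4)]; d=fs[0]; d['color']=np.mean([f['color'] for f in fs],0).astype(np.uint8); np.save(f'{n}2.npy',d,allow_pickle=True)
D={n:load(n+'2') for n in('top','scene')}
o=np.zeros((600,800,3),np.uint8)
for i,n in enumerate(D): o[:280,i*400:i*400+400]=rect(D[n],54,480,550,-320,-220,4)
p=D['top']['color'][225:290,180:245]; o[290:600,:310]=cv2.resize(p,(310,310),interpolation=cv2.INTER_CUBIC)
o[290:600,400:710]=cv2.resize(D['scene']['color'][340:420,350:430],(310,310),interpolation=cv2.INTER_CUBIC)
cv2.imwrite('pics/seat.png',o)
E
```

```text
[562.21590144 -45.60163099 348.87347564] [ 3.13844025e+00 -1.07234075e-03  2.20338246e+00] [ 0.37206522 -0.46723098 -0.44500927]
```

View pics/seat.png

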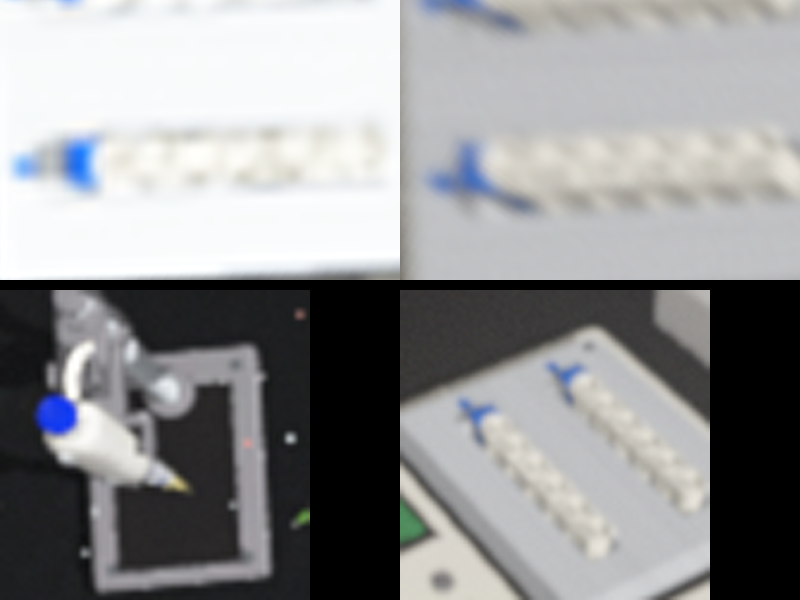

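The strip sits like its neighbour, with its tab at (80,163) beside the blue dot at (22,165), giving a centre of about (511,-276). The pipette button is at (57,414), the tip at (190,491), and the stand yaw is about 0.10. Next is the pipette.

```bash
python3 - <<'E'
from h import *
plan([(518.5,278,345,3.24)])
plan([(518.5,278,290,3.24),(518.5,278,251,3.24,20)],p0=(518.5,278,345),yaw=3.24)
E
```

```text
{'tx': np.float64(0.1393), 'ty': np.float64(0.0752), 'tz': np.float64(0.0015), 'twist': np.float64(-0.0476)}
{'tx': np.float64(0.1265), 'ty': np.float64(0.0952), 'tz': np.float64(0.0015), 'twist': np.float64(-0.0476)}
{'tx': np.float64(0.1109), 'ty': np.float64(0.1129), 'tz': np.float64(0.0015), 'twist': np.float64(-0.0476)}
{'tx': np.float64(0.0928), 'ty': np.float64(0.1282), 'tz': np.float64(0.0015), 'twist': np.float64(-0.0476)}
{'tx': np.float64(0.0727), 'ty': np.float64(0.1406), 'tz': np.float64(0.0015), 'twist': np.float64(-0.0476)}
{'tx': np.float64(0.0509), 'ty': np.float64(0.1499), 'tz': np.float64(0.0015), 'twist': np.float64(-0.0476)}
{'tx': np.float64(0.028), 'ty': np.float64(0.1558), 'tz': np.float64(0.0015), 'twist': np.float64(-0.0476)}
-- (518.5, 278, 345, 3.24)
{'tx': np.float64(-0.0), 'ty': np.float64(0.0), 'tz': np.float64(0.1833), 'twist': -0.0}
-- (518.5, 278, 290, 3.24)
{'tx': np.float64(-0.0), 'ty': np.float64(0.0), 'tz': np.float64(0.065), 'twist': -0.0}
{'tx': np.float64(-0.0), 'ty': np.float64(0.0), 'tz': np.float64(0.065), 'twist': -0.0}
-- (518.5, 278, 251, 3.24, 20)
```

Call:
carry_out([
  {"tx": 0.139, "ty": 0.075, "tz": 0.0, "twist": -0.0476, "fingers": 0.8},
  {"tx": 0.1265, "ty": 0.095, "tz": 0.0, "twist": -0.0476, "fingers": 0.8},
  {"tx": 0.111, "ty": 0.113, "tz": 0.0, "twist": -0.0476, "fingers": 0.8},
  {"tx": 0.093, "ty": 0.128, "tz": 0.0, "twist": -0.0476, "fingers": 0.8},
  {"tx": 0.073, "ty": 0.141, "tz": 0.0, "twist": -0.0476, "fingers": 0.8},
  {"tx": 0.051, "ty": 0.15, "tz": 0.0, "twist": -0.0476, "fingers": 0.8},
  {"tx": 0.028, "ty": 0.156, "tz": 0.0, "twist": -0.0476, "fingers": 0.8},
  {"tx": 0.0, "ty": 0.0, "tz": 0.0, "twist": 0.0, "fingers": 0.8},
  {"tx": 0.0, "ty": 0.0, "tz": 0.0, "twist": 0.0, "fingers": 0.8},
])

```text
clock: 10.45
eef_pos: [518.3, 278.0, 348.0]
tool_rot: [-3.14, -0.0, -3.043]
force: [0.8, -0.3, 0.0]
width: 68.3
gripper_force: 0.0
```

```bash
python3 - <<'E'
from h import *
plan([(518.5,278,290,3.24,30),(518.5,278,251,3.24,15)])
d=cam('scene'); im=d['color']; h=cv2.cvtColor(im,cv2.COLOR_BGR2HSV)
m=((h[...,0]>100)&(h[...,0]<130)&(h[...,1]>120)).astype(np.uint8); m[:130]=0;m[165:]=0;m[:,:245]=0;m[:,262:]=0
print(m.sum(),np.argwhere(m).mean(0) if m.any() else 0, proj(d,(518.5,278,302)),proj(d,(518.5,278,296)))
E
```

```text
{'tx': np.float64(-0.0003), 'ty': np.float64(0.0), 'tz': np.float64(0.0967), 'twist': np.float64(0.0)}
{'tx': np.float64(-0.0003), 'ty': np.float64(0.0), 'tz': np.float64(0.0967), 'twist': np.float64(0.0)}
-- (518.5, 278, 290, 3.24, 30)
{'tx': np.float64(-0.0), 'ty': np.float64(0.0), 'tz': np.float64(0.0433), 'twist': np.float64(-0.0)}
{'tx': np.float64(-0.0), 'ty': np.float64(0.0), 'tz': np.float64(0.0433), 'twist': np.float64(-0.0)}
{'tx': np.float64(-0.0), 'ty': np.float64(0.0), 'tz': np.float64(0.0433), 'twist': np.float64(-0.0)}
-- (518.5, 278, 251, 3.24, 15)
38 [149.71052632 250.55263158] [254.56173957 141.21097166] [254.71157547 143.87101974]
```

Call:
carry_out([
  {"tx": 0.0, "ty": 0.0, "tz": 0.097, "twist": 0.0, "fingers": 0.8},
  {"tx": 0.0, "ty": 0.0, "tz": 0.097, "twist": 0.0, "fingers": 0.8},
  {"tx": 0.0, "ty": 0.0, "tz": 0.043, "twist": 0.0, "fingers": 0.8},
  {"tx": 0.0, "ty": 0.0, "tz": 0.043, "twist": 0.0, "fingers": 0.8},
  {"tx": 0.0, "ty": 0.0, "tz": 0.04, "twist": 0.0, "fingers": 0.8},
  {"tx": 0.0, "ty": 0.0, "tz": 0.0, "twist": 0.0, "fingers": 0.8},
])

```text
clock: 11.25
eef_pos: [517.7, 278.9, 251.7]
tool_rot: [-3.141, -0.001, -3.041]
force: [-0.2, 0.7, 0.1]
width: 68.7
gripper_force: 0.0
```

Call:
carry_out([
  {"tx": 0.0, "ty": 0.0, "tz": 0.0, "twist": 0.0, "fingers": 0.45},
  {"tx": 0.0, "ty": 0.0, "tz": 0.0, "twist": 0.0, "fingers": 0.38},
  {"tx": 0.0, "ty": 0.0, "tz": 0.0, "twist": 0.0, "fingers": 0.0},
  {"tx": 0.0, "ty": 0.0, "tz": 0.0, "twist": 0.0, "fingers": 0.0},
  {"tx": 0.0, "ty": 0.0, "tz": 0.0, "twist": 0.0, "fingers": 0.0},
  {"tx": 0.0, "ty": 0.0, "tz": 0.0, "twist": 0.0, "fingers": 0.0},
])

```text
clock: 12.0
eef_pos: [518.2, 279.3, 253.1]
tool_rot: [3.141, 0.001, -3.041]
force: [-1.6, -0.6, 4.2]
width: 26.4
gripper_force: 58.9
```

Call:
carry_out([
  {"tx": 0.0, "ty": 0.0, "tz": -0.03, "twist": 0.0, "fingers": 0.0},
  {"tx": 0.0, "ty": 0.0, "tz": -0.05, "twist": 0.0, "fingers": 0.0},
  {"tx": 0.0, "ty": 0.0, "tz": -0.05, "twist": 0.0, "fingers": 0.0},
  {"tx": 0.0, "ty": 0.0, "tz": 0.0, "twist": 0.0, "fingers": 0.0},
  {"tx": 0.0, "ty": 0.0, "tz": 0.0, "twist": 0.0, "fingers": 0.0},
])

```text
clock: 12.62
eef_pos: [517.8, 279.1, 291.3]
tool_rot: [-3.142, -0.0, -3.041]
force: [0.5, 1.2, -0.8]
width: 26.1
gripper_force: 58.8
```

Call:
carry_out([
  {"tx": 0.05, "ty": 0.0, "tz": 0.0, "twist": 0.0, "fingers": 0.0},
  {"tx": 0.1, "ty": 0.0, "tz": 0.0, "twist": 0.0, "fingers": 0.0},
  {"tx": 0.1, "ty": 0.0, "tz": 0.0, "twist": 0.0, "fingers": 0.0},
  {"tx": 0.0, "ty": 0.0, "tz": -0.1, "twist": 0.0, "fingers": 0.0},
  {"tx": 0.0, "ty": 0.0, "tz": -0.1, "twist": 0.0, "fingers": 0.0},
  {"tx": 0.0, "ty": 0.0, "tz": 0.0, "twist": 0.0, "fingers": 0.0},
])

```text
clock: 13.38
eef_pos: [444.2, 272.2, 352.9]
tool_rot: [3.14, 0.003, -3.041]
force: [-0.3, -0.8, -1.1]
width: 26.0
gripper_force: 59.1
```

```bash
python3 - <<'E'
from h import *
s=ctrl.read_state(); print(s['eef_pos'],s['tool_rot'],s['force'])
t=s['eef_pos']+[0,0,8-228]; tip=t+10*np.array([np.sin(.1),-np.cos(.1),0]); print('tip pred',tip)
for n in('scene','top'):
    d=cam(n); im=d['color']; h=cv2.cvtColor(im,cv2.COLOR_BGR2HSV); p=proj(d,tip).round(1); u,v=p.astype(int)
    m=((h[...,0]>15)&(h[...,0]<32)&(h[...,1]>70)&(im.max(2)>90)).astype(np.uint8); w=m[v-30:v+15,u-20:u+20]
    print(n,p); a=np.argwhere(w)
    if len(a): a=a+[v-30,u-20]; print(len(a),a[a[:,0].argsort()][[0,-3,-2,-1]].tolist(),a.mean(0), a[a[:,1].argsort()][[0,-2,-1]].tolist())
plan([(440,100,345,2.8),(440,-20,345,2.3),(440,-170,345,1.75)],step=45,tw=.12)
E
```

```text
[444.22624253 272.18336938 352.92399286] [ 3.13967909  0.00338742 -3.04127473] [-0.2757195  -0.76145921 -1.10215732]
tip pred [445.22457669 262.23332772 132.92399286]
scene [231.1 218.9]
top [211.9 291.9]
6 [[289, 211], [290, 212], [290, 213], [291, 213]] [289.83333333 212.        ] [[289, 211], [290, 213], [291, 213]]
{'tx': np.float64(0.0167), 'ty': np.float64(-0.1418), 'tz': np.float64(0.0046), 'twist': np.float64(0.0352)}
{'tx': np.float64(0.0009), 'ty': np.float64(-0.1428), 'tz': np.float64(0.0046), 'twist': np.float64(0.0352)}
{'tx': np.float64(-0.0148), 'ty': np.float64(-0.1421), 'tz': np.float64(0.0046), 'twist': np.float64(0.0352)}
{'tx': np.float64(-0.0304), 'ty': np.float64(-0.1396), 'tz': np.float64(0.0046), 'twist': np.float64(0.0352)}
-- (440, 100, 345, 2.8)
{'tx': np.float64(-0.0268), 'ty': np.float64(-0.0754), 'tz': np.float64(-0.0), 'twist': np.float64(0.0318)}
{'tx': np.float64(-0.0342), 'ty': np.float64(-0.0723), 'tz': np.float64(-0.0), 'twist': np.float64(0.0318)}
{'tx': np.float64(-0.0412), 'ty': np.float64(-0.0686), 'tz': np.float64(-0.0), 'twist': np.float64(0.0318)}
{'tx': np.float64(-0.0479), 'ty': np.float64(-0.0641), 'tz': np.float64(-0.0), 'twist': np.float64(0.0318)}
{'tx': np.float64(-0.054), 'ty': np.float64(-0.059), 'tz': np.float64(-0.0), 'twist': np.float64(0.0318)}
-- (440, -20, 345, 2.3)
{'tx': np.float64(-0.0746), 'ty': np.float64(-0.0666), 'tz': np.float64(-0.0), 'twist': np.float64(0.035)}
{'tx': np.float64(-0.0814), 'ty': np.float64(-0.058), 'tz': np.float64(-0.0), 'twist': np.float64(0.035)}
{'tx': np.float64(-0.0873), 'ty': np.float64(-0.0487), 'tz': np.float64(-0.0), 'twist': np.float64(0.035)}
{'tx': np.float64(-0.0921), 'ty': np.float64(-0.0389), 'tz': np.float64(-0.0), 'twist': np.float64(0.035)}
{'tx': np.float64(-0.0958), 'ty': np.float64(-0.0285), 'tz': np.float64(-0.0), 'twist': np.float64(0.035)}
-- (440, -170, 345, 1.75)
```

```bash
python3 - <<'E'
from h import *
plan([(455,100,350,2.85,38),(500,-90,350,2.4,38),(517.9,-242.9,345,2.2,38)],tw=.1)
E
```

```text
{'tx': np.float64(0.0034), 'ty': np.float64(-0.1145), 'tz': np.float64(0.0004), 'twist': np.float64(0.0249)}
{'tx': np.float64(-0.0056), 'ty': np.float64(-0.1144), 'tz': np.float64(0.0004), 'twist': np.float64(0.0249)}
{'tx': np.float64(-0.0145), 'ty': np.float64(-0.1136), 'tz': np.float64(0.0004), 'twist': np.float64(0.0249)}
{'tx': np.float64(-0.0234), 'ty': np.float64(-0.1121), 'tz': np.float64(0.0004), 'twist': np.float64(0.0249)}
{'tx': np.float64(-0.0321), 'ty': np.float64(-0.1099), 'tz': np.float64(0.0004), 'twist': np.float64(0.0249)}
-- (455, 100, 350, 2.85, 38)
{'tx': np.float64(-0.0543), 'ty': np.float64(-0.0939), 'tz': np.float64(-0.0), 'twist': np.float64(0.0239)}
{'tx': np.float64(-0.0612), 'ty': np.float64(-0.0896), 'tz': np.float64(-0.0), 'twist': np.float64(0.0239)}
{'tx': np.float64(-0.0677), 'ty': np.float64(-0.0847), 'tz': np.float64(-0.0), 'twist': np.float64(0.0239)}
{'tx': np.float64(-0.0739), 'ty': np.float64(-0.0794), 'tz': np.float64(-0.0), 'twist': np.float64(0.0239)}
{'tx': np.float64(-0.0796), 'ty': np.float64(-0.0737), 'tz': np.float64(-0.0), 'twist': np.float64(0.0239)}
{'tx': np.float64(-0.0849), 'ty': np.float64(-0.0675), 'tz': np.float64(-0.0), 'twist': np.float64(0.0239)}
-- (500, -90, 350, 2.4, 38)
{'tx': np.float64(-0.0777), 'ty': np.float64(-0.0671), 'tz': np.float64(0.0033), 'twist': np.float64(0.0127)}
{'tx': np.float64(-0.0803), 'ty': np.float64(-0.0639), 'tz': np.float64(0.0033), 'twist': np.float64(0.0127)}
{'tx': np.float64(-0.0828), 'ty': np.float64(-0.0607), 'tz': np.float64(0.0033), 'twist': np.float64(0.0127)}
{'tx': np.float64(-0.0851), 'ty': np.float64(-0.0573), 'tz': np.float64(0.0033), 'twist': np.float64(0.0127)}
{'tx': np.float64(-0.0874), 'ty': np.float64(-0.0539), 'tz': np.float64(0.0033), 'twist': np.float64(0.0127)}
-- (517.9, -242.9, 345, 2.2, 38)
```

Call:
carry_out([
  {"tx": 0.003, "ty": -0.0745, "tz": 0.0, "twist": 0.015, "fingers": 0.0},
  {"tx": -0.004, "ty": -0.1145, "tz": 0.0, "twist": 0.025, "fingers": 0.0},
  {"tx": -0.0145, "ty": -0.1136, "tz": 0.0, "twist": 0.025, "fingers": 0.0},
  {"tx": -0.023, "ty": -0.112, "tz": 0.0, "twist": 0.025, "fingers": 0.0},
  {"tx": -0.032, "ty": -0.11, "tz": 0.0, "twist": 0.025, "fingers": 0.0},
  {"tx": -0.054, "ty": -0.094, "tz": 0.0, "twist": 0.024, "fingers": 0.0},
  {"tx": -0.061, "ty": -0.09, "tz": 0.0, "twist": 0.024, "fingers": 0.0},
  {"tx": -0.068, "ty": -0.085, "tz": 0.0, "twist": 0.024, "fingers": 0.0},
  {"tx": -0.074, "ty": -0.079, "tz": 0.0, "twist": 0.024, "fingers": 0.0},
  {"tx": -0.08, "ty": -0.074, "tz": 0.0, "twist": 0.024, "fingers": 0.0},
  {"tx": -0.085, "ty": -0.0675, "tz": 0.0, "twist": 0.024, "fingers": 0.0},
])

```text
clock: 14.85
eef_pos: [507.4, -78.8, 350.3]
tool_rot: [-3.14, -0.002, 2.422]
force: [-0.0, 0.3, -0.8]
width: 26.0
gripper_force: 59.1
```

```bash
python3 - <<'E'
from h import *
plan([(517.9,-242.9,345,2.2,35)])
E
```

```text
{'tx': np.float64(-0.0774), 'ty': np.float64(-0.0777), 'tz': np.float64(0.0036), 'twist': np.float64(0.0142)}
{'tx': np.float64(-0.0807), 'ty': np.float64(-0.0742), 'tz': np.float64(0.0036), 'twist': np.float64(0.0142)}
{'tx': np.float64(-0.084), 'ty': np.float64(-0.0705), 'tz': np.float64(0.0036), 'twist': np.float64(0.0142)}
{'tx': np.float64(-0.087), 'ty': np.float64(-0.0667), 'tz': np.float64(0.0036), 'twist': np.float64(0.0142)}
{'tx': np.float64(-0.0899), 'ty': np.float64(-0.0628), 'tz': np.float64(0.0036), 'twist': np.float64(0.0142)}
-- (517.9, -242.9, 345, 2.2, 35)
```

Call:
carry_out([
  {"tx": -0.077, "ty": -0.078, "tz": 0.004, "twist": 0.014, "fingers": 0.0},
  {"tx": -0.081, "ty": -0.074, "tz": 0.004, "twist": 0.014, "fingers": 0.0},
  {"tx": -0.084, "ty": -0.07, "tz": 0.004, "twist": 0.014, "fingers": 0.0},
  {"tx": -0.087, "ty": -0.067, "tz": 0.004, "twist": 0.014, "fingers": 0.0},
  {"tx": -0.05, "ty": -0.035, "tz": 0.004, "twist": 0.014, "fingers": 0.0},
  {"tx": -0.03, "ty": -0.02, "tz": 0.0, "twist": 0.0, "fingers": 0.0},
  {"tx": 0.0, "ty": 0.0, "tz": 0.0, "twist": 0.0, "fingers": 0.0},
  {"tx": 0.0, "ty": 0.0, "tz": 0.0, "twist": 0.0, "fingers": 0.0},
])

```text
clock: 15.85
eef_pos: [520.0, -235.2, 345.2]
tool_rot: [3.141, -0.001, 2.21]
force: [0.0, -0.4, -1.2]
width: 26.4
gripper_force: 59.0
```

```bash
cat > tip.py <<'E'
from h import *
s=ctrl.read_state(); print(s['eef_pos'].round(1),s['tool_rot'].round(4),s['force'].round(1))
ps=s['tool_rot'][2]-np.pi
tip=s['eef_pos']+[0,0,-220]+10*np.array([np.sin(ps),-np.cos(ps),0]); print('tip pred',tip.round(1))
for n in('scene','top'):
    d=load(n+'2'); fs=[cam(n)['color'].astype(float) for _ in range(4)]; im=np.mean(fs,0); p=proj(d,tip); u,v=p.round().astype(int)
    print(n,'pred',p.round(1))
    df=np.abs(im-d['color'].astype(float)).max(2); sat=im.max(2)-im.min(2)
    for r in range(v-9,v+8):
        w=df[r,u-8:u+9]; print(r,u-8,w.astype(int).tolist())
    cv2.imwrite(f'pics/t_{n}.png',im.astype(np.uint8))
E
python3 tip.py
```

```text
[ 520.  -235.2  345.2] [ 3.141e+00 -1.000e-03  2.210e+00] [ 0.  -0.4 -1.2]
tip pred [ 511.9 -241.2  125.2]
scene pred [376.9 335.3]
326 369 [2, 4, 2, 5, 2, 4, 2, 3, 2, 4, 16, 21, 8, 2, 1, 1, 1]
327 369 [1, 1, 1, 0, 3, 0, 1, 2, 3, 7, 17, 19, 8, 1, 2, 1, 2]
328 369 [4, 4, 3, 2, 1, 1, 0, 1, 2, 6, 17, 20, 9, 1, 0, 1, 0]
329 369 [3, 3, 1, 1, 1, 1, 3, 2, 2, 6, 18, 18, 9, 1, 1, 1, 2]
330 369 [3, 1, 1, 2, 4, 1, 2, 1, 2, 7, 17, 18, 7, 0, 2, 1, 0]
331 369 [2, 1, 3, 1, 1, 3, 2, 2, 2, 8, 16, 14, 5, 0, 1, 1, 1]
332 369 [4, 4, 2, 0, 1, 2, 3, 2, 1, 8, 15, 12, 2, 2, 2, 1, 2]
333 369 [2, 1, 2, 2, 3, 1, 0, 0, 2, 7, 14, 7, 2, 1, 2, 1, 1]
334 369 [2, 4, 1, 2, 1, 0, 2, 0, 2, 11, 16, 8, 1, 1, 1, 2, 1]
335 369 [1, 6, 2, 1, 1, 1, 1, 0, 3, 18, 29, 11, 1, 0, 1, 2, 3]
336 369 [6, 3, 2, 2, 3, 3, 3, 0, 8, 33, 46, 23, 3, 1, 2, 2, 3]
337 369 [5, 2, 1, 1, 0, 1, 1, 5, 12, 43, 61, 33, 3, 1, 0, 3, 3]
338 369 [3, 1, 2, 2, 2, 2, 3, 3, 8, 31, 50, 29, 7, 3, 0, 2, 1]
339 369 [0, 2, 2, 5, 1, 4, 3, 1, 2, 9, 17, 8, 0, 2, 1, 2, 1]
340 369 [1, 1, 2, 3, 1, 2, 2, 2, 2, 2, 1, 3, 5, 1, 5, 3, 1]
341 369 [5, 5, 1, 3, 3, 2, 4, 3, 1, 3
[... 637 characters left out ...]
 12, 35, 65, 125, 159, 160, 156]
270 409 [1, 0, 0, 0, 0, 1, 1, 0, 1, 1, 7, 13, 56, 140, 161, 159, 154]
271 409 [1, 1, 1, 1, 1, 1, 1, 1, 1, 2, 2, 25, 113, 159, 158, 155, 153]
272 409 [1, 1, 0, 0, 1, 1, 1, 1, 2, 3, 11, 72, 143, 149, 147, 144, 141]
273 409 [1, 1, 3, 2, 1, 1, 1, 1, 2, 9, 54, 108, 114, 116, 123, 126, 117]
274 409 [1, 2, 1, 2, 1, 1, 1, 2, 1, 9, 77, 142, 150, 149, 141, 132, 133]
275 409 [3, 1, 1, 3, 1, 1, 3, 2, 7, 61, 125, 151, 157, 153, 143, 135, 142]
276 409 [1, 0, 1, 2, 2, 1, 2, 2, 36, 116, 147, 148, 143, 140, 137, 128, 135]
277 409 [2, 2, 2, 1, 1, 2, 2, 15, 90, 144, 153, 145, 122, 106, 127, 131, 123]
278 409 [1, 1, 1, 1, 1, 2, 2, 53, 135, 153, 150, 146, 138, 134, 141, 142, 133]
```

```bash
python3 - <<'E'
from h import *
s=ctrl.read_state(); d=load('scene2'); print(proj(d,s['eef_pos']+[-5.6,-9.2,-224]),proj(load('top2'),s['eef_pos']+[-5.6,-9.2,-224]))
plan([(515.4,-239.6,303,2.21,15)])
im=cv2.imread('pics/t_top.png').astype(int)
for r in range(262,274): print(r,[tuple(im[r,c]) and ' '.join(map(str,im[r,c])) for c in range(418,425)])
E
```

```text
[379.61664002 338.52897992] [418.0921316  269.87158378]
{'tx': np.float64(0.0), 'ty': np.float64(-0.0061), 'tz': np.float64(0.0471), 'twist': np.float64(-0.0001)}
{'tx': np.float64(0.0), 'ty': np.float64(-0.0061), 'tz': np.float64(0.0471), 'twist': np.float64(-0.0001)}
{'tx': np.float64(0.0), 'ty': np.float64(-0.0061), 'tz': np.float64(0.0471), 'twist': np.float64(-0.0001)}
-- (515.4, -239.6, 303, 2.21, 15)
262 ['249 248 246', '248 246 244', '241 239 236', '191 188 183', '114 113 112', '99 100 100', '107 107 109']
263 ['251 250 249', '249 248 246', '224 221 216', '152 150 146', '104 105 103', '104 106 105', '113 115 117']
264 ['251 250 249', '250 250 247', '233 231 227', '165 162 159', '114 113 112', '104 104 104', '103 107 109']
265 ['252 251 249', '253 252 251', '241 239 235', '163 161 156', '112 111 109', '108 108 108', '95 101 105']
266 ['252 251 250', '254 253 251', '239 239 236', '147 152 150', '104 97 96', '104 103 105', '94 102 108']
267 ['252 251 250', '253 252 251', '235 239 236', '146 164 165', '101 102 101', '93 94 96', '89 99 105']
268 ['252 251 250', '249 248 246', '215 226 225', '149 175 178', '112 127 131', '89 99 103', '90 103 109']
269 ['251 250 248', '238 240 238', '215 228 228', '185 203 205', '125 141 146', '91 104 110', '91 105 111']
270 ['250 249 247', '243 244 242', '237 240 240', '194 202 203', '110 121 126', '89 103 109', '92 105 113']
271 ['253 251 250', '253 251 249', '228 225 223', '137 143 146', '91 103 110', '92 106 112', '96 109 116']
272 ['239 236 233', '230 226 223', '167 168 168', '95 106 112', '87 102 107', '92 106 113', '97 112 119']
273 ['205 213 213', '149 156 158', '98 109 114', '87 101 107', '92 106 113', '95 110 116', '96 112 119']
```

Call:
carry_out([
  {"tx": 0.0, "ty": -0.006, "tz": 0.045, "twist": 0.0, "fingers": 0.0},
  {"tx": 0.0, "ty": -0.006, "tz": 0.045, "twist": 0.0, "fingers": 0.0},
  {"tx": 0.0, "ty": -0.006, "tz": 0.045, "twist": 0.0, "fingers": 0.0},
  {"tx": 0.0, "ty": 0.0, "tz": 0.0, "twist": 0.0, "fingers": 0.0},
  {"tx": 0.0, "ty": 0.0, "tz": 0.0, "twist": 0.0, "fingers": 0.0},
])

```text
clock: 16.88
eef_pos: [515.6, -239.9, 304.9]
tool_rot: [3.142, 0.0, 2.208]
force: [0.1, -0.3, -0.5]
width: 26.3
gripper_force: 59.0
```

```bash
python3 - <<'E'
from h import *
s=ctrl.read_state(); print(s['eef_pos'].round(1),s['tool_rot'].round(4),s['force'].round(1))
tip=s['eef_pos']+[-5.6,-9.2,-224]; o=np.zeros((600,800,3),np.uint8); print(tip)
for i,n in enumerate(('scene','top')):
    d=load(n+'2'); im=np.mean([cam(n)['color'].astype(float) for _ in range(4)],0).astype(np.uint8); cv2.imwrite(f'pics/u_{n}.png',im)
    p=proj(d,tip); w=proj(d,(509.8,-248.8,54)); c0=np.array([360,350]) if i==0 else np.array([395,252]); k=10
    o[:400,i*400:i*400+400]=cv2.resize(im[c0[1]:c0[1]+40,c0[0]:c0[0]+40],(400,400),interpolation=cv2.INTER_CUBIC)
    o[400:600,i*400:i*400+400]=cv2.resize(d['color'][c0[1]:c0[1]+20,c0[0]:c0[0]+40],(400,200),interpolation=cv2.INTER_CUBIC)
    print(n,'tip',(p-c0+.5)*k,'well',(w-c0+.5)*k, 'ends',[((proj(d,np.array([511,-276.3,54])+a*np.array([-.043,1,0]))-c0+.5)*k).round().tolist() for a in(40,-40)])
cv2.imwrite('pics/fin.png',o)
E
```

```text
[ 515.6 -239.9  304.9] [3.1415e+00 3.0000e-04 2.2082e+00] [ 0.1 -0.3 -0.5]
[ 510.02469059 -249.14055312   80.89595575]
scene tip [173.7470159  123.77013529] well [160.20515356 257.45426367] ends [[113.0, 209.0], [439.0, 546.0]]
top tip [217.15433331 222.52667357] well [194.77354573 237.01916412] ends [[147.0, 238.0], [450.0, 232.0]]
```

View pics/fin.png

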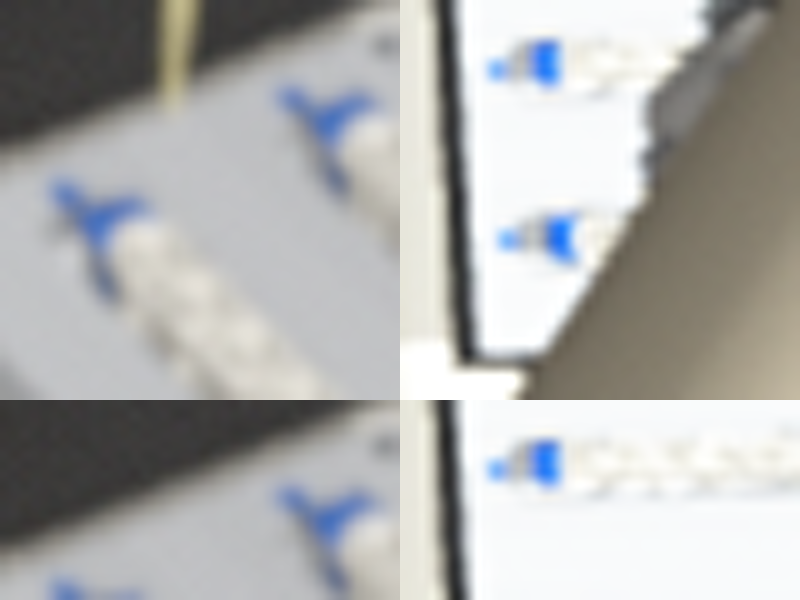

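In the scene half the tip ends at (174,115), above the strip whose tab is at (110,225). In the top half the arm hides the tip, and the tab is at (565,237). Taking both views together, the tip needs about -1 mm in x, +2 mm in y and 17 mm down.

Call:
carry_out([
  {"tx": 0.004, "ty": 0.001, "tz": 0.015, "twist": 0.0, "fingers": 0.0},
  {"tx": 0.0033, "ty": 0.0, "tz": 0.02, "twist": 0.0, "fingers": 0.0},
  {"tx": 0.0, "ty": 0.0, "tz": 0.015, "twist": 0.0, "fingers": 0.0},
  {"tx": 0.0, "ty": 0.0, "tz": 0.005, "twist": 0.0, "fingers": 0.0},
  {"tx": 0.0, "ty": 0.0, "tz": 0.0, "twist": 0.0, "fingers": 0.0},
  {"tx": 0.0, "ty": 0.0, "tz": 0.0, "twist": 0.0, "fingers": 0.0},
  {"tx": 0.0, "ty": 0.0, "tz": 0.0, "twist": 0.0, "fingers": 0.0},
  {"tx": 0.0, "ty": 0.0, "tz": 0.0, "twist": 0.0, "fingers": 0.0},
])

```text
clock: 18.27
eef_pos: [514.4, -237.9, 288.4]
tool_rot: [3.141, 0.0, 2.208]
force: [-0.2, -0.3, -0.5]
width: 25.9
gripper_force: 59.0
```

```bash
python3 - <<'E'
from h import *
s=ctrl.read_state(); print(s['eef_pos'].round(1),s['tool_rot'].round(4),s['force'].round(1))
tip=s['eef_pos']+[-5.6,-9.2,-224]; d=load('scene2'); p=proj(d,tip); u,v=p.round().astype(int); print(tip,p)
im=np.mean([cam('scene')['color'].astype(float) for _ in range(6)],0); cv2.imwrite('pics/v.png',im.astype(np.uint8))
df=(im-d['color']); 
for r in range(v-8,v+6): print(r,u-7,np.abs(df[r,u-7:u+8]).max(1).astype(int).tolist(), 'yel',(im[r,u-7:u+8,2]-im[r,u-7:u+8,0]).astype(int).tolist())
# tabs of both strips in the clean pictures
for n,rs in(('scene',(362,360,376,382)),('top',(402,270,416,281))):
    d=load(n+'2'); I=d['color'].astype(int); x0,y0,x1,y1=rs
    w=np.clip(I[...,0]-I[...,2]-40,0,None)[y0:y1,x0:x1].astype(float); yy,xx=np.mgrid[y0:y1,x0:x1]
    c=[(w*xx).sum()/w.sum(),(w*yy).sum()/w.sum()]; print(n,np.round(c,1),onz(d,*c,54),w.astype(int).sum(0).tolist())
E
```

```text
[ 514.4 -237.9  288.4] [3.1415e+00 1.0000e-04 2.2083e+00] [-0.2 -0.3 -0.5]
[ 508.8127275  -247.07075634   64.42312147] [374.78610049 369.58914819]
362 368 [2, 2, 3, 1, 3, 6, 17, 24, 13, 3, 2, 2, 3, 3, 3] yel [7, 6, 8, 6, 5, 10, 26, 31, 14, -1, -3, -3, -3, -3, -3]
363 368 [2, 3, 4, 3, 2, 4, 14, 21, 9, 3, 2, 3, 1, 3, 2] yel [6, 4, 3, 1, 0, 4, 23, 28, 11, -1, -3, -3, -3, -3, -3]
364 368 [2, 3, 2, 4, 3, 5, 13, 19, 12, 3, 3, 2, 2, 3, 2] yel [1, 0, -1, -1, -1, 4, 22, 25, 9, -2, -3, -3, -3, -3, -3]
365 368 [3, 3, 3, 3, 2, 4, 13, 17, 10, 4, 1, 3, 3, 2, 4] yel [-1, -2, -2, -3, -2, 4, 20, 23, 7, -2, -3, -3, -2, -2, -3]
366 368 [6, 3, 2, 3, 3, 5, 13, 17, 8, 3, 2, 2, 2, 4, 3] yel [-3, -3, -4, -3, -2, 5, 20, 20, 5, -2, -3, -3, -3, -4, -3]
367 368 [7, 0, 2, 4, 2, 7, 14, 14, 7, 2, 3, 2, 3, 3, 3] yel [-9, -4, -3, -4, -3, 4, 19, 17, 4, -3, -3, -3, -3, -3, -2]
368 368 [9, 1, 1, 2, 3, 9, 15, 10, 5, 4, 2, 3, 2, 2, 3] yel [-23, -6, -5, -6, -8, 0, 14, 11, 1, -3, -3, -3, -2, -3, -3]
369 368 [3, 1, 4, 4, 2, 9, 9, 7, 4, 3, 3, 1, 2, 2, 2] yel [-38, -18, -14, -22, -29, -22, -2, 2, -1, -3, -3, -3, -4, -4, -3]
3
[... 263 characters left out ...]
5, 4, 3, 3, 3, 3, 2, 2, 3, 2, 3, 3, 3, 3, 3] yel [-77, -111, -103, -59, -23, -10, -7, -5, 1, 2, 0, -2, -2, -3, -3]
373 368 [3, 3, 3, 3, 3, 2, 3, 2, 2, 3, 2, 2, 3, 1, 3] yel [-48, -91, -80, -32, 0, 7, 8, 7, 8, 7, 3, -1, -2, -3, -3]
374 368 [4, 1, 2, 2, 3, 4, 2, 3, 3, 2, 3, 2, 4, 4, 3] yel [-18, -57, -55, -15, 7, 12, 12, 12, 13, 10, 6, 2, -2, -3, -3]
375 368 [3, 1, 2, 3, 3, 2, 2, 3, 2, 2, 3, 3, 2, 2, 2] yel [-7, -29, -30, -2, 10, 13, 12, 13, 12, 11, 9, 6, 2, -1, -3]
scene [369.3 371.2] [ 506.10814365 -236.75004039   54.        ] [0, 0, 0, 14, 69, 53, 93, 207, 200, 95, 60, 31, 0, 0]
top [409.9 275.3] [ 509.23381006 -237.99833859   54.        ] [0, 0, 0, 123, 78, 0, 0, 26, 488, 591, 99, 0, 0, 0]
```

```bash
python3 -c "
from h import *
s=ctrl.read_state(); print(abs(s['qd']).max(),s['force'],s['clock']); print(job.finish_job())"
```

```text
0.0020475585262210256 [ 0.50246892  0.22379057 -0.98249099] 18.575
the job is handed in; nothing more can be done
None
```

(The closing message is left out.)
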